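Find the high spot of a bent rotisserie spit with the dial gauge

TASK

The hand-cranked rotisserie spit lying in the two V-blocks is bent and is to be straightened. Lower the dial gauge onto it by the black knob until the plunger is about half pressed in (needle near the red mark at six o'clock), then turn the spit gently one full turn by its crank, the crank going away from you over the top, so that you see where the needle reads highest; keep the spit down in its V-blocks and never jam the plunger. Finally turn it so that the high spot is under the plunger (needle at the highest reading of the turn) and let go, leaving it lying in the V-blocks with the gauge still resting on it.

Things in the scene. Friction and masses are not known exactly. Their poses are not given: they have to be found in the camera images.
- gauge_stand: Fixed steel gauge stand: base plate 175 x 205 x 14 mm, two V-blocks (24 mm thick, tops 96 mm above the worktop) and a round column 20 mm thick, 216 mm high. Origin on the worktop straight below the plunger and the middle of the spit; z up, x points from the plunger towards the column (column axis at x = +90 mm, away from the robot), y along the spit; V-blocks at y = +80 and -80 mm. Stands turned up to 0.2 rad either way.
- carriage (a joint): Height of the carriage that slides on the column and bears arm, black knob and dial gauge: 0 is the highest place, grows as it is lowered, in m, to 0.060 at the bottom. It slides stiffly and stays where it is left: about 6 N downward moves it, 7 N with the plunger pressed in, about 10 N upward.
- gauge_knob (a point): Grip point of the upright black knob on top of the carriage's arm, 45 mm behind the plunger: knob 22 mm across, from 22 mm below this point (arm's top) to 11 mm above. Site axes as gauge_stand's. In front of it is the dial case (58 mm across, front and back 33 to 57 mm nearer to the robot than the knob; top level with this point), behind it the column, whose axis is 45 mm away.
- plunger: Spring plunger of the dial gauge: origin at the middle of the underside of its flat foot (17 mm disc), which points down onto the middle of the spit. It hangs on the carriage. Travel 20 mm; spring 0.5 N at first touch, 40 N/m more as it is pressed in. At the start the foot is 15 to 38 mm above the spit.
- needle (a joint): Needle of the dial (white face towards the robot), in rad: 0 = twelve o'clock, plunger fully out; goes clockwise as the plunger is pressed in, 0.314 rad per mm; 3.14 = six o'clock at the red mark, plunger 10 mm in; 6.28 = plunger at its end stop.
- spit: Loose steel spit 12 mm thick, 0.5 kg, level in the V-blocks, axis 85 mm high. Origin on the axis midway between the V-blocks; y along it (crank at -y, point at +239 mm); z towards the crank pin, up at the start. It stays at any angle. Between the V-blocks it is bent 4 mm off its axis in a direction that differs each time, never seen in this pose and at the start over 0.8 rad from straight up.
- spit_journal (a point): Point on the spit's axis where it lies in the V-block next to the crank (y = -80 mm in the spit's frame, same axes). Only the weight and the plunger hold the spit in the open V-blocks: lifting the crank by over 2 N or pressing it down by over 3 N rocks it out and falsifies the needle. Collars limit sliding along y to about 3 mm. Crank away from the robot over the top = positive turn about y.
- crank_grip (a point): Middle of the black sleeve on the crank pin: 16 mm across, 50 mm long, parallel to the spit, free to spin on its pin, so a gripper can carry it round without turning itself. It lies 28 mm off the spit's axis and at y = -159 mm in the spit's frame; crank arm 30 mm away towards the V-blocks, nothing on the other side; a balance boss stands 18 mm off the axis opposite the pin. Site axes as spit's.
- pen: Bystander: white ball pen, 145 mm, lying on the hob, left of the stand; origin under its middle.
- mug: Bystander: striped mug, 100 mm high, standing on the worktop behind and right of the stand; origin under its middle.
- rice_bowl: Bystander: small white bowl, 115 mm across, 51 mm high, on the draining board to the right; origin under its middle.

How it is judged:
On the way, in this order (a step that is already met when the one before it is completed fails the run):
1. the gauge is lowered until the plunger, resting on the spit, is about half in (8.5 to 11.5 mm) (value of joint needle between 2.67 and 3.61 rad and contact force between plunger and spit above 0.25 N), for 0.3 s.
2. the crank has gone a quarter turn, to the far side (angle between spit's own x axis and vertical above 2.4 rad).
3. the crank has gone half a turn, to the bottom (angle between spit's own z axis and vertical above 2.4 rad).
4. the crank has gone three quarters, to the near side (angle between spit's own x axis and vertical below 0.74 rad).
5. the crank has gone the full turn, back to the top (angle between spit's own z axis and vertical below 0.4 rad).
At the end, for the whole second after the job is handed in: The spit lies still and level in both V-blocks (within 0.8 mm and 0.012 rad), its high spot under the plunger: the plunger's foot rests on it and stands within 0.4 mm of the highest point of the turn (spit within about 0.45 rad of its best angle), and the plunger is not at its end stop (height (world z) of plunger above 0.0946 m and contact force between plunger and spit above 0.25 N and value of joint needle below 6.2 rad and z of spit in the frame of gauge_stand below 0.0858 m and angle between the y axis of spit and the y axis of gauge_stand, either way round below 0.012 rad and angular speed of spit below 0.1 rad/s); the robot touches nothing.
It fails at once if the plunger is jammed against the spit (over 6 N) (contact force between plunger and spit above 6 N).
It fails at once if the spit is forced against the stand (over 18 N) (contact force between spit and gauge_stand above 18 N).
It fails at once if the spit is rocked or lifted out of its V-blocks (over 3 mm or 0.035 rad) (z of spit in the frame of gauge_stand above 0.088 m or angle between the y axis of spit and the y axis of gauge_stand, either way round above 0.035 rad).
It fails at once if the pen, the mug or the bowl is shifted by more than 20 mm (distance of any of pen, mug, rice_bowl from where it was at the start of the episode above 0.02 m).
It also fails if it takes over 72 s, if anything falls off the work surface, if the arm or the gripper's body presses on something with over 40 N, if the wrist force passes 120 N, or if a joint passes its speed limit or range.

ROBOT

A 6-joint arm with a two-finger parallel gripper is mounted at the origin on a cart in front of the work surface, level with it; the furniture and walls round the work are solid. World frame = base frame: x ahead of the robot, y to its left, z up, the work surface at z = 0. Lengths are in m, angles in rad, forces in N, time in s.
With the tool pointing down it reaches from about 0.375 to 0.975 m from the base axis. Payload 3.8 kg.
Tool frame: the origin (TCP) lies midway between the tips of the shut fingers; the grasp point (between the pads) lies behind it (r.hold_point_z is the z of the grasp point in the tool frame, in m); z points along the fingers, y is the line along which they close (so a half turn about z gives the same grasp; the last joint's range is limited). The gripper opens to 85 mm and grips with 20 to 120 N. Pads are 22 mm wide; open, the fingers measure 114 mm over their backs; the gripper's body (76 mm by 85 mm) begins 54 mm behind the grasp point. The pads swing forward as they close: fully open they stand 13 mm farther back than shut.
Start: joints at [-1.201, 0.264, 1.604, -0, 1.274, -0.037], TCP at [0.267, -0.62, 0.231] pointing down, gripper open.
Joint ranges: [-2.63, 2.63], [-0.94, 2.18], [0.31, 2.57], [-1.31, 4.45], [0, 2.66], [-2.55, 2.55]. Speed limits (rad/s): [2.57, 2.57, 3.14, 3.14, 3.14, 3.14].

INTERFACE

Orientations are given as [roll, pitch, yaw] about the fixed x, y, z axes, in that order (R = Rz(yaw) Ry(pitch) Rx(roll)).
In Python, from cell import r gives the robot as it stands.
- The arm moves only by the tool servo_tool, never from a script. Its argument "commands" is a list of rows, each an object of numbers: "tx", "ty", "tz": the shift along the tool's x, y, z in mm; "rx", "ry", "rz": the turn, a rotation vector about the tool's x, y, z in rad. A call has exactly 10 rows; each row is the pose to reach, as a shift and turn from the pose commanded when the call began, along the tool's axes at that moment; what a row does not reach only later rows make up. A row lasts 1/8 s, in which the tool goes at most 62.5 mm and 10.7 degrees, less where a joint would pass 70% of its speed; a pose out of reach is approached as far as the arm can. A call with a gripper value outside its range is refused whole. "grip" is the closure, from -1 (fully open) to 1 (shut), set as the call begins (left out, the last holds). The fingers move at their own pace and stop on an object; the grip force is fixed at half the most. Time passes only in rows, so rows that repeat a pose let the fingers close, or fill a call up. It gives the time, the measured TCP pose, the force, the opening and the grip force at its end, in the units of the state.
- r.get_state(): the state, without advancing time (a new reading comes with each control period).
- r.snapshot(name): name is "scene" or "top"; returns a dict with "color" (400x640x3 uint8, blue, green, red), "range_z" (400x640 float32, m along the optical axis (not along the pixel's ray), 0 where there is no reading), "K" (3x3 intrinsics, pixels), "rvec" (rotation vector, rad) and "tvec" (3), from world to camera coordinates, as OpenCV has them. Camera axes: x right, y down, z forward; pixel columns grow to the right and rows downward; lengths in m; the calibration is good to about 2 mm. A picture is of the moment at which its call begins.
- r.close_job(): hands the job in; it is judged then, once.
The state is a dict: "time_s": time; "joint_pos": joint angles; "qd": joint speeds; "joint_torque": joint torques, N m; "tool_pos": TCP position; "orientation": TCP orientation; "ft_force": force on the tool from outside, world axes, zero at the start; "ft_torque": the same for the moment, N m; "grip_width": finger opening in m; "finger_force": force on a finger pad.
Only numpy, scipy, OpenCV 4.12 (cv2) and the standard library are available. Lean on these libraries where they do the work, as an engineer would, in place of code of your own. Each camera call takes 0.05 s, during which the arm holds its last target. There are 200 camera calls.

## Working session

There is one attempt and no reset: what is moved stays moved. The work goes in short steps, Python scripts to look and compute and a tool call to move; the robot and the scene stay as the last step left them, time stands still between calls to the robot, and variables do not carry over. Pictures are saved under pics/ and viewed, at most 10 in all, crops included, and the job is handed in when it is done.

Besides the shell and the picture viewer there is one more tool, called after "Emit:" as name([rows], argument=value, ...), one row to a line, values as JSON. servo_tool: Moves the arm, as the interface text tells. Its arguments: {"type":"object","properties":{"commands":{"type":"array","items":{"type":"object","properties":{"tx":{"type":"number"},"ty":{"type":"number"},"tz":{"type":"number"},"rx":{"type":"number"},"ry":{"type":"number"},"rz":{"type":"number"}}}},"grip":{"type":"number"}},"required":["commands"]}

```bash
mkdir -p pics; cat > h.py <<'E'
import numpy as np, cv2
from cell import r
from scipy.spatial.transform import Rotation as R
def snap(n):
    s=r.snapshot(n); s['R']=cv2.Rodrigues(np.array(s['rvec'],float))[0]; s['t']=np.array(s['tvec'],float).ravel(); return s
def cloud(s):
    z=s['range_z']; K=s['K']; v,u=np.mgrid[:z.shape[0],:z.shape[1]]
    c=np.stack([(u-K[0,2])/K[0,0]*z,(v-K[1,2])/K[1,1]*z,z],-1)
    return (c-s['t'])@s['R']
def proj(s,p):
    c=s['R']@np.array(p,float)+s['t']; q=s['K']@c; return q[:2]/q[2]
E
python3 - <<'E'
from h import *
for n in("scene","top"):
    s=snap(n); cv2.imwrite(f"pics/{n}0.png",s['color']); np.savez(f"{n}0.npz",**s)
    print(n, -s['R'].T@s['t'], s['K'][0,0])
print(r.get_state(), r.hold_point_z)
E
```

```text
scene [-0.06034016  0.58329877  1.0293603 ] 400.7803807258656
top [ 0.3811728  -0.10312628  1.36688249] 426.85633260704657
{'time_s': 0.1, 'joint_pos': array([-1.20088578e+00,  2.64680807e-01,  1.60526705e+00, -3.31571681e-05,
        1.27367880e+00, -3.69099460e-02]), 'qd': array([-6.32154035e-04,  1.60656609e-05, -3.50387246e-03,  4.07735781e-04,
       -1.15788253e-03,  8.70314860e-06]), 'joint_torque': array([-2.47566522e-04, -5.16707468e+01, -3.68589628e+01,  4.82561097e-05,
        6.30129958e-03, -4.77710500e-06]), 'tool_pos': array([ 0.26683226, -0.61929413,  0.2300685 ]), 'orientation': array([-3.13955887e+00, -4.33948662e-05,  4.06830187e-01]), 'ft_force': array([-0.14285357,  0.30954334, -0.03345393]), 'ft_torque': array([ 0.02034438, -0.00483972,  0.02995451]), 'finger_force': 0.0, 'grip_width': 0.08484565702677307} -0.0187
```

View pics/scene0.png

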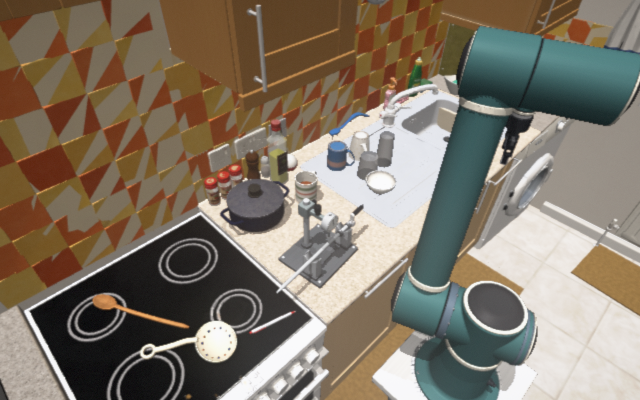

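View pics/top0.png

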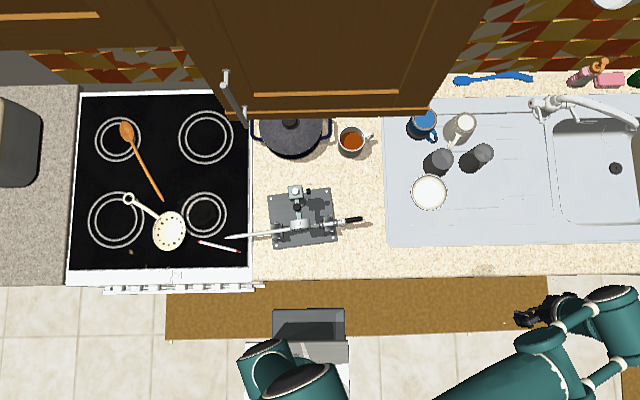

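The scene view shows the stand at (320,250). In the top view the spit runs from (225,237) to the crank at (362,219), with the column at (296,190). Next I'll measure on enlarged crops.

```bash
python3 - <<'E'
from h import *
T=dict(np.load("top0.npz")); S=dict(np.load("scene0.npz"))
c=cv2.resize(T['color'][175:260,215:375],None,fx=5,fy=5,interpolation=cv2.INTER_CUBIC); 
d=cv2.resize(S['color'][190:300,265:375],None,fx=5,fy=5,interpolation=cv2.INTER_CUBIC)
cv2.imwrite("pics/tc.png",c); cv2.imwrite("pics/sc.png",d)
for n,s in(("top",T),("scene",S)):
    P=cloud(s).reshape(-1,3); ok=(s['range_z'].ravel()>0)
    # stand yaw: spit pts beyond v-blocks; base plate pts
    m=ok&(abs(P[:,2]-.014)<.004)&(P[:,0]>.35)&(P[:,0]<.75)&(abs(P[:,1]+.05)<.2)
    q=P[m]; print(n,'plate',m.sum(),cv2.minAreaRect(q[:,:2].astype(np.float32)*1000))
    b=(P[:,0]>.3)&(P[:,0]<.75)&(P[:,1]>-.3)&(P[:,1]<.3)&ok
    q=P[b&(P[:,2]>.15)]; print('high',len(q),q.min(0),q.max(0))
    q=P[b&(P[:,2]>.19)&(P[:,2]<.235)]; print(np.round(q[:60:3],3).tolist())
print(T['R'])
E
```

```text
top plate 2048 ((573.5270385742188, -66.0484619140625), (330.7165222167969, 364.1502685546875), 5.576323509216309)
high 39471 [ 0.47858815 -0.29997566  0.15802332] [0.69952516 0.29999074 0.9275126 ]
[[0.603, -0.018, 0.197], [0.602, -0.027, 0.2], [0.6, 0.001, 0.2], [0.6, -0.007, 0.201], [0.599, -0.016, 0.203], [0.599, -0.024, 0.205], [0.599, -0.033, 0.203], [0.597, -0.002, 0.201], [0.596, -0.011, 0.206], [0.597, -0.019, 0.202], [0.597, -0.027, 0.201], [0.594, 0.003, 0.205], [0.593, -0.005, 0.208], [0.591, -0.014, 0.218], [0.593, -0.022, 0.207], [0.593, -0.03, 0.204], [0.591, 0.001, 0.204], [0.588, -0.009, 0.219], [0.588, -0.017, 0.216], [0.591, -0.024, 0.202]]
scene plate 1678 ((583.3803100585938, -54.04371643066406), (286.30609130859375, 314.65802001953125), 86.43041229248047)
high 12571 [ 0.47812413 -0.2999186   0.15418294] [0.74994856 0.09800399 0.76898757]
[[0.592, -0.021, 0.215], [0.587, -0.028, 0.214], [0.585, -0.019, 0.218], [0.581, -0.027, 0.215], [0.587, -0.016, 0.214], [0.582, -0.023, 0.213], [0.6, -0.016, 0.201], [0.584, -0.013, 0.214], [0.576, -0.018, 0.216], [0.578, -0.033, 0.205], [0.594, -0.01, 0.205], [0.578, -0.008, 0.217], [0.574, -0.017, 0.214], [0.579, -0.034, 0.2], [0.598, -0.002, 0.203], [0.589, -0.006, 0.207], [0.58, -0.01, 0.211], [0.574, -0.016, 0.211], [0.574, -0.029, 0.202], [0.569, -0.036, 0.201]]
[[-0.01970866 -0.99968325 -0.01565129]
 [-0.98627819  0.02200604 -0.16361865]
 [ 0.16391125  0.01221182 -0.9863995 ]]
```

View pics/tc.png

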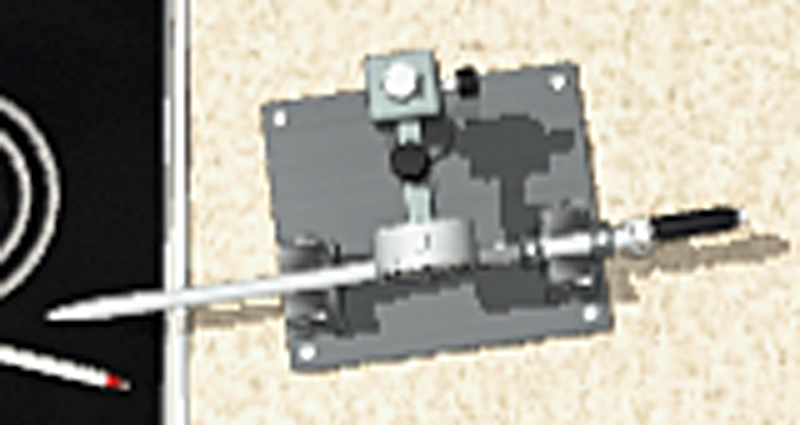

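View pics/sc.png

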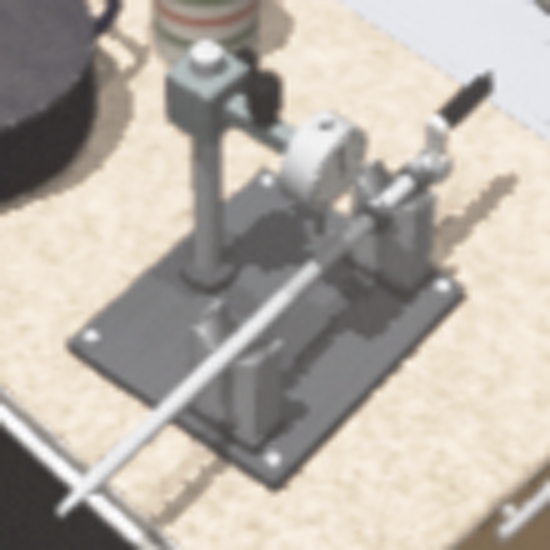

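Top crop: plate corners at about (262,105), (578,64), (612,325) and (293,371). Column top is at (402,82), knob at (408,160), tip at (50,317) and sleeve from (655,223) to (740,213). The scene crop shows the crank pin up, at the right.

```bash
cat >> h.py <<'E'
def ray(s,px,z):
    d=s['R'].T@np.linalg.inv(s['K'])@np.array([px[0],px[1],1.]); o=-s['R'].T@s['t']; return o+d*(z-o[2])/d[2]
E
python3 - <<'E'
from h import *
np.set_printoptions(precision=4,suppress=True)
T=dict(np.load("top0.npz")); S=dict(np.load("scene0.npz"))
t=lambda u,v,z: ray(T,(215+(u+.5)/5-.5,175+(v+.5)/5-.5),z)
s=lambda u,v,z: ray(S,(265+(u+.5)/5-.5,190+(v+.5)/5-.5),z)
C=[t(262,105,.014),t(578,64,.014),t(612,325,.014),t(293,371,.014)]
print(np.array(C)); C=np.array(C)
print('sides',[np.linalg.norm(C[i]-C[i-1]) for i in range(4)])
e=C[0]-C[1]+C[3]-C[2]; print('yaw plate',np.arctan2(-e[0],e[1]))
tip=t(50,317,.085); a=t(655,223,.113); b=t(740,213,.113)
print('tip',tip,s(62,508,.085),'sleeve',a,b,np.linalg.norm(a-b),'mid',(a+b)/2)
d=tip-(a+b)/2; print('len',np.linalg.norm(d[:2]),'(398) yaw',np.arctan2(-d[0],d[1]))
sl=(s(440,122,.113),s(490,82,.113)); print('scene sleeve',sl)
print('column',t(402,82,.216),s(207,52,.216))
P=cloud(T); Q=cloud(S)
u,v=int(215+408/5),int(175+160/5); print('knob depth',P[v-2:v+3,u-2:u+3].reshape(-1,3)[::3])
u,v=int(215+425/5),int(175+240/5); print('dial',P[v-4:v+4,u].reshape(-1,3))
u,v=int(265+265/5),int(190+75/5); print('knob scene',Q[v-3:v+6,u])
E
```

```text
[[ 0.6053  0.0887  0.014 ]
 [ 0.6275 -0.1152  0.014 ]
 [ 0.4597 -0.1328  0.014 ]
 [ 0.4349  0.0689  0.014 ]]
sides [np.float64(0.17150355974101195), np.float64(0.20510200313356486), np.float64(0.16877162123847958), np.float64(0.2032088251713825)]
yaw plate 0.11524710749602655
tip [0.4673 0.2061 0.085 ] [0.4699 0.2015 0.085 ] sleeve [ 0.5132 -0.1575  0.113 ] [ 0.5181 -0.2077  0.113 ] 0.05045577318990526 mid [ 0.5157 -0.1826  0.113 ]
len 0.39168181678403824 (398) yaw 0.12385054125986047
scene sleeve (array([ 0.5114, -0.1567,  0.113 ]), array([ 0.5137, -0.209 ,  0.113 ]))
column [ 0.5829 -0.0168  0.216 ] [ 0.5832 -0.0168  0.216 ]
knob depth [[ 0.5434 -0.0141  0.2222]
 [ 0.5429 -0.0224  0.2238]
 [ 0.541  -0.0166  0.219 ]
 [ 0.5405 -0.0249  0.221 ]
 [ 0.5382 -0.0193  0.2194]
 [ 0.5351 -0.0141  0.2223]
 [ 0.5351 -0.0221  0.2212]
 [ 0.5328 -0.0165  0.2189]
 [ 0.5325 -0.0247  0.2199]]
dial [[ 0.5085 -0.0279  0.1891]
 [ 0.5035 -0.0292  0.21  ]
 [ 0.5006 -0.0292  0.2112]
 [ 0.4982 -0.029   0.2087]
 [ 0.4943 -0.0297  0.2201]
 [ 0.493  -0.0287  0.2055]
 [ 0.49   -0.0289  0.2085]
 [ 0.4873 -0.0289  0.2082]]
knob scene [[ 0.7154 -0.2018 -0.0007]
 [ 0.7102 -0.1965  0.0011]
 [ 0.5427 -0.0272  0.2205]
 [ 0.538  -0.0225  0.2227]
 [ 0.5352 -0.0198  0.2224]
 [ 0.5326 -0.0172  0.2219]
 [ 0.5337 -0.0184  0.2163]
 [ 0.5328 -0.0175  0.2134]
 [ 0.5336 -0.0185  0.208 ]]
```

Emit:
servo_tool([
  {"tz": -40},
  {"tx": 60, "ty": -55, "tz": -50, "rz": 0.04},
  {"tx": 120, "ty": -110, "tz": -50, "rz": 0.08},
  {"tx": 170, "ty": -155, "tz": -50, "rz": 0.12},
  {"tx": 220, "ty": -200, "tz": -50, "rz": 0.16},
  {"tx": 270, "ty": -245, "tz": -50, "rz": 0.2},
  {"tx": 320, "ty": -290, "tz": -50, "rz": 0.24},
  {"tx": 370, "ty": -335, "tz": -50, "rz": 0.289},
  {"tx": 420, "ty": -380, "tz": -50, "rz": 0.289},
  {"tx": 470, "ty": -425, "tz": -50, "rz": 0.289},
], grip=-1)

```text
validation failed for argument at $.co...
```

Emit:
servo_tool([
  {"tx": 0, "ty": 0, "tz": -40, "rx": 0, "ry": 0, "rz": 0},
  {"tx": 60, "ty": -55, "tz": -50, "rx": 0, "ry": 0, "rz": 0.04},
  {"tx": 120, "ty": -110, "tz": -50, "rx": 0, "ry": 0, "rz": 0.08},
  {"tx": 170, "ty": -155, "tz": -50, "rx": 0, "ry": 0, "rz": 0.12},
  {"tx": 220, "ty": -200, "tz": -50, "rx": 0, "ry": 0, "rz": 0.16},
  {"tx": 270, "ty": -245, "tz": -50, "rx": 0, "ry": 0, "rz": 0.2},
  {"tx": 320, "ty": -290, "tz": -50, "rx": 0, "ry": 0, "rz": 0.24},
  {"tx": 370, "ty": -335, "tz": -50, "rx": 0, "ry": 0, "rz": 0.289},
  {"tx": 420, "ty": -380, "tz": -50, "rx": 0, "ry": 0, "rz": 0.289},
  {"tx": 470, "ty": -425, "tz": -50, "rx": 0, "ry": 0, "rz": 0.289},
], grip=-1)

```text
time_s: 1.35
tool_pos: [0.5009, -0.1067, 0.281]
orientation: [3.141, 0.0, 0.118]
ft_force: [0.7, -0.3, 0.1]
grip_width: 0.0854
finger_force: 0.0
```

```bash
python3 - <<'E'
from h import *
for i in range(4): s=snap("scene")
x=r.get_state(); print(x['time_s'],x['tool_pos'],x['orientation'],x['qd'].round(3))
E
```

```text
1.55 [ 0.50056103 -0.10756521  0.28077978] [3.14145188e+00 1.21776354e-03 1.21256480e-01] [-0.049 -0.004  0.004 -0.007  0.001 -0.001]
```

Emit:
servo_tool([
  {"tx": 24, "ty": -40, "tz": 0, "rx": 0, "ry": 0, "rz": 0},
  {"tx": 47, "ty": -80, "tz": 0, "rx": 0, "ry": 0, "rz": 0},
  {"tx": 47, "ty": -80, "tz": 0, "rx": 0, "ry": 0, "rz": 0},
  {"tx": 47, "ty": -80, "tz": 20, "rx": 0, "ry": 0, "rz": 0},
  {"tx": 47, "ty": -80, "tz": 40, "rx": 0, "ry": 0, "rz": 0},
  {"tx": 47, "ty": -80, "tz": 55, "rx": 0, "ry": 0, "rz": 0},
  {"tx": 47, "ty": -80, "tz": 70, "rx": 0, "ry": 0, "rz": 0},
  {"tx": 47, "ty": -80, "tz": 80, "rx": 0, "ry": 0, "rz": 0},
  {"tx": 47, "ty": -80, "tz": 86, "rx": 0, "ry": 0, "rz": 0},
  {"tx": 47, "ty": -80, "tz": 86, "rx": 0, "ry": 0, "rz": 0},
], grip=-1)

```text
time_s: 2.8
tool_pos: [0.5378, -0.0237, 0.195]
orientation: [-3.142, 0.0, 0.118]
ft_force: [-0.2, 0.3, -0.6]
grip_width: 0.0852
finger_force: 0.0
```

```bash
python3 - <<'E'
from h import *
x=r.get_state(); print(x['time_s'],x['tool_pos'],x['ft_force'])
s=snap("scene"); d=cv2.resize(s['color'][180:300,255:375],None,fx=4.6,fy=4.6,interpolation=cv2.INTER_CUBIC)
cv2.imwrite("pics/k1.png",d)
E
```

```text
2.8 [ 0.53779874 -0.02369734  0.19499049] [-0.21227925  0.31880791 -0.56535968]
```

View pics/k1.png

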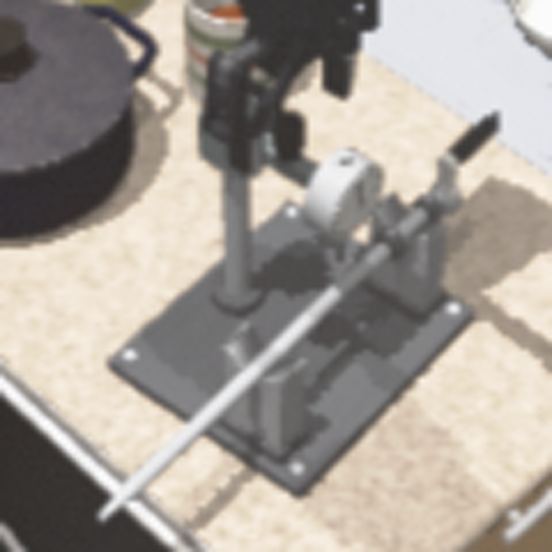

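The knob sits between the fingers at about (290,135). The dial is visible and unobstructed at (345,190). Closing on the knob.

Emit:
servo_tool([
  {"tx": 0, "ty": 0, "tz": 0, "rx": 0, "ry": 0, "rz": 0},
  {"tx": 0, "ty": 0, "tz": 0, "rx": 0, "ry": 0, "rz": 0},
  {"tx": 0, "ty": 0, "tz": 0, "rx": 0, "ry": 0, "rz": 0},
  {"tx": 0, "ty": 0, "tz": 0, "rx": 0, "ry": 0, "rz": 0},
  {"tx": 0, "ty": 0, "tz": 0, "rx": 0, "ry": 0, "rz": 0},
  {"tx": 0, "ty": 0, "tz": 0, "rx": 0, "ry": 0, "rz": 0},
  {"tx": 0, "ty": 0, "tz": 0, "rx": 0, "ry": 0, "rz": 0},
  {"tx": 0, "ty": 0, "tz": 0, "rx": 0, "ry": 0, "rz": 0},
  {"tx": 0, "ty": 0, "tz": 0, "rx": 0, "ry": 0, "rz": 0},
  {"tx": 0, "ty": 0, "tz": 0, "rx": 0, "ry": 0, "rz": 0},
], grip=1)

```text
time_s: 4.1
tool_pos: [0.5378, -0.022, 0.1957]
orientation: [-3.138, -0.0, 0.118]
ft_force: [-1.0, 5.2, 2.1]
grip_width: 0.0198
finger_force: 58.5
```

```bash
cat >> h.py <<'E'
yaw=.118; O=np.array([.4936,-.0274,0]); ex=np.array([np.cos(yaw),np.sin(yaw),0]); ey=np.array([-np.sin(yaw),np.cos(yaw),0]); ez=np.array([0,0,1.])
def face(s,gpz,N=200,half=.034,dx=-.012):
    # rectified dial face as seen from the robot (right = -y); centre 29 mm below gp height
    c=O+ex*(dx)+ez*(gpz-.029)
    w=[c+half*(-a*ey+b*ez) for a,b in((-1,1),(1,1),(1,-1),(-1,-1))]
    src=np.float32([proj(s,p) for p in w]); dst=np.float32([[0,0],[N,0],[N,N],[0,N]])
    return cv2.warpPerspective(s['color'],cv2.getPerspectiveTransform(src,dst),(N,N),flags=cv2.INTER_CUBIC)
E
python3 - <<'E'
from h import *
x=r.get_state(); print(x['time_s'],x['tool_pos'],x['ft_force'],x['grip_width'])
s=snap("scene"); s0=dict(np.load("scene0.npz"))
cv2.imwrite("pics/f1.png",cv2.resize(np.hstack([face(s0,.209),face(s,.209)]),None,fx=1.8,fy=1.8))
E
```

```text
4.1 [ 0.53781787 -0.0219649   0.1956912 ] [-1.00051186  5.23187003  2.14415196] 0.0197530819373467
```

View pics/f1.png

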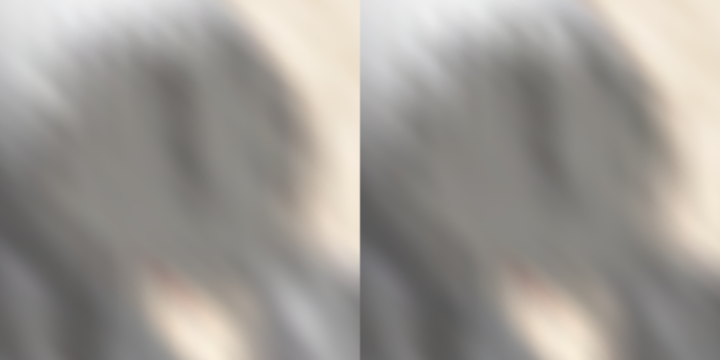

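The rectified face works: the needle is the dark streak pointing up (12 o'clock) from about (185,170) to (175,70). The red mark is near (160,275). Lowering 20 mm.

Emit:
servo_tool([
  {"tx": 0, "ty": 0, "tz": 2, "rx": 0, "ry": 0, "rz": 0},
  {"tx": 0, "ty": 0, "tz": 4, "rx": 0, "ry": 0, "rz": 0},
  {"tx": 0, "ty": 0, "tz": 7, "rx": 0, "ry": 0, "rz": 0},
  {"tx": 0, "ty": 0, "tz": 10, "rx": 0, "ry": 0, "rz": 0},
  {"tx": 0, "ty": 0, "tz": 13, "rx": 0, "ry": 0, "rz": 0},
  {"tx": 0, "ty": 0, "tz": 16, "rx": 0, "ry": 0, "rz": 0},
  {"tx": 0, "ty": 0, "tz": 18, "rx": 0, "ry": 0, "rz": 0},
  {"tx": 0, "ty": 0, "tz": 20, "rx": 0, "ry": 0, "rz": 0},
  {"tx": 0, "ty": 0, "tz": 20, "rx": 0, "ry": 0, "rz": 0},
  {"tx": 0, "ty": 0, "tz": 20, "rx": 0, "ry": 0, "rz": 0},
])

```text
time_s: 5.4
tool_pos: [0.5378, -0.022, 0.1761]
orientation: [-3.138, -0.0, 0.118]
ft_force: [-2.5, 5.7, 4.4]
grip_width: 0.0199
finger_force: 58.8
```

```bash
cat >> h.py <<'E'
def prof(img,c=(100,93),k=200/68.):
    g=cv2.cvtColor(img,cv2.COLOR_BGR2GRAY).astype(np.float32); a=np.arange(0,360,15)*np.pi/180
    rr=np.arange(5,17)*k
    x=(c[0]+np.outer(np.sin(a),rr)).astype(np.float32); y=(c[1]-np.outer(np.cos(a),rr)).astype(np.float32)
    return cv2.remap(g,x,y,cv2.INTER_LINEAR).mean(1)
E
python3 - <<'E'
from h import *
np.set_printoptions(precision=0,suppress=True,linewidth=200)
x=r.get_state(); print(x['time_s'],x['tool_pos'].round(4).tolist(),x['ft_force'])
s=snap("scene"); s0=dict(np.load("scene0.npz")); z=x['tool_pos'][2]
np.savez("l1.npz",**s,z=z)
print(prof(face(s0,.209)));print(prof(face(s,.209-(.1957-z))))
E
```

```text
5.4 [0.5378, -0.022, 0.1761] [-2.  6.  4.]
[112. 123. 132. 135. 136. 136. 135. 136. 132. 128. 129. 129. 133. 135. 137. 137. 137. 136. 136. 135. 134. 134. 127. 116.]
[111. 113. 124. 130. 132. 133. 133. 131. 127. 123. 120. 125. 130. 132. 133. 134. 134. 134. 132. 130. 130. 131. 128. 121.]
```

Emit:
servo_tool([
  {"tx": 0, "ty": 0, "tz": 1, "rx": 0, "ry": 0, "rz": 0},
  {"tx": 0, "ty": 0, "tz": 2, "rx": 0, "ry": 0, "rz": 0},
  {"tx": 0, "ty": 0, "tz": 3, "rx": 0, "ry": 0, "rz": 0},
  {"tx": 0, "ty": 0, "tz": 4, "rx": 0, "ry": 0, "rz": 0},
  {"tx": 0, "ty": 0, "tz": 5, "rx": 0, "ry": 0, "rz": 0},
  {"tx": 0, "ty": 0, "tz": 5, "rx": 0, "ry": 0, "rz": 0},
  {"tx": 0, "ty": 0, "tz": 5, "rx": 0, "ry": 0, "rz": 0},
  {"tx": 0, "ty": 0, "tz": 5, "rx": 0, "ry": 0, "rz": 0},
  {"tx": 0, "ty": 0, "tz": 5, "rx": 0, "ry": 0, "rz": 0},
  {"tx": 0, "ty": 0, "tz": 5, "rx": 0, "ry": 0, "rz": 0},
])

```text
time_s: 6.7
tool_pos: [0.5378, -0.022, 0.1712]
orientation: [-3.138, -0.0, 0.118]
ft_force: [-2.2, 5.9, 4.6]
grip_width: 0.0198
finger_force: 58.8
```

```bash
cat > l.py <<'E'
import sys
from h import *
np.set_printoptions(precision=0,suppress=True,linewidth=200)
x=r.get_state(); print(x['time_s'],x['tool_pos'].round(4).tolist(),x['ft_force'].round(1).tolist())
s=snap("scene"); z=x['tool_pos'][2]
np.savez(sys.argv[1]+".npz",**s,z=z)
print(np.arange(0,360,15)); print(prof(face(s,.209-(.1957-z))))
E
python3 l.py l2
```

```text
6.7 [0.5378, -0.022, 0.1712] [-2.2, 5.9, 4.6]
[  0  15  30  45  60  75  90 105 120 135 150 165 180 195 210 225 240 255 270 285 300 315 330 345]
[113. 113. 124. 130. 132. 132. 132. 133. 131. 126. 118. 120. 128. 132. 134. 135. 135. 134. 133. 132. 132. 132. 129. 124.]
```

Emit:
servo_tool([
  {"tx": 0, "ty": 0, "tz": 1, "rx": 0, "ry": 0, "rz": 0},
  {"tx": 0, "ty": 0, "tz": 2, "rx": 0, "ry": 0, "rz": 0},
  {"tx": 0, "ty": 0, "tz": 3, "rx": 0, "ry": 0, "rz": 0},
  {"tx": 0, "ty": 0, "tz": 4, "rx": 0, "ry": 0, "rz": 0},
  {"tx": 0, "ty": 0, "tz": 5, "rx": 0, "ry": 0, "rz": 0},
  {"tx": 0, "ty": 0, "tz": 6, "rx": 0, "ry": 0, "rz": 0},
  {"tx": 0, "ty": 0, "tz": 7, "rx": 0, "ry": 0, "rz": 0},
  {"tx": 0, "ty": 0, "tz": 8, "rx": 0, "ry": 0, "rz": 0},
  {"tx": 0, "ty": 0, "tz": 8, "rx": 0, "ry": 0, "rz": 0},
  {"tx": 0, "ty": 0, "tz": 8, "rx": 0, "ry": 0, "rz": 0},
])

```text
time_s: 8.0
tool_pos: [0.5378, -0.022, 0.1634]
orientation: [-3.138, -0.0, 0.118]
ft_force: [-1.7, 6.4, 5.4]
grip_width: 0.0197
finger_force: 58.9
```

```bash
python3 l.py l3
```

```text
8.0 [0.5378, -0.022, 0.1634] [-1.7, 6.4, 5.4]
[  0  15  30  45  60  75  90 105 120 135 150 165 180 195 210 225 240 255 270 285 300 315 330 345]
[134. 132. 134. 135. 133. 127. 119. 120. 127. 128. 121. 123. 127. 130. 132. 133. 133. 132. 131. 130. 131. 133. 135. 135.]
```

Emit:
servo_tool([
  {"tx": 0, "ty": 0, "tz": 1, "rx": 0, "ry": 0, "rz": 0},
  {"tx": 0, "ty": 0, "tz": 2, "rx": 0, "ry": 0, "rz": 0},
  {"tx": 0, "ty": 0, "tz": 3, "rx": 0, "ry": 0, "rz": 0},
  {"tx": 0, "ty": 0, "tz": 4, "rx": 0, "ry": 0, "rz": 0},
  {"tx": 0, "ty": 0, "tz": 4.7, "rx": 0, "ry": 0, "rz": 0},
  {"tx": 0, "ty": 0, "tz": 4.7, "rx": 0, "ry": 0, "rz": 0},
  {"tx": 0, "ty": 0, "tz": 4.7, "rx": 0, "ry": 0, "rz": 0},
  {"tx": 0, "ty": 0, "tz": 4.7, "rx": 0, "ry": 0, "rz": 0},
  {"tx": 0, "ty": 0, "tz": 4.7, "rx": 0, "ry": 0, "rz": 0},
  {"tx": 0, "ty": 0, "tz": 4.7, "rx": 0, "ry": 0, "rz": 0},
])

```text
time_s: 9.3
tool_pos: [0.5379, -0.022, 0.1588]
orientation: [-3.139, -0.0, 0.118]
ft_force: [-2.8, 6.8, 6.7]
grip_width: 0.0197
finger_force: 59.0
```

```bash
python3 l.py l4; python3 - <<'E'
from h import *
I=[]
for n in("l2","l3","l4"):
    s=dict(np.load(n+".npz")); f=face(s,.209-(.1957-s['z'])); f=cv2.convertScaleAbs(f,alpha=2,beta=-130); I.append(f)
cv2.imwrite("pics/f2.png",cv2.resize(np.hstack(I),None,fx=1.33,fy=1.33))
E
```

```text
9.3 [0.5379, -0.022, 0.1588] [-2.8, 6.8, 6.7]
[  0  15  30  45  60  75  90 105 120 135 150 165 180 195 210 225 240 255 270 285 300 315 330 345]
[134. 132. 135. 136. 136. 136. 135. 133. 130. 123. 109. 105. 117. 126. 131. 133. 134. 134. 133. 131. 129. 130. 132. 134.]
```

View pics/f2.png

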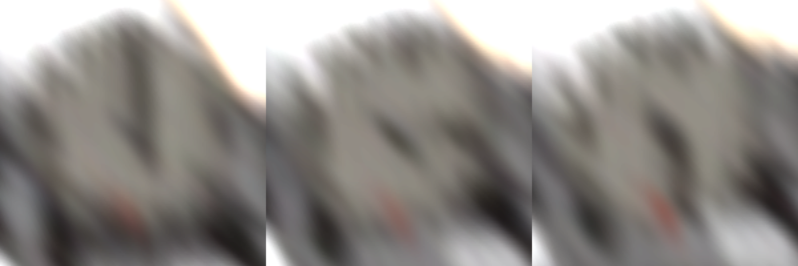

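The three rectified faces show the red mark at (128–131,210) in each panel. The needle is at 12 o'clock in the first, about a quarter turn in the second, and just short of the red mark in the third (tip near (690,195)). Adding 0.7 mm.

Emit:
servo_tool([
  {"tx": 0, "ty": 0, "tz": 0.4, "rx": 0, "ry": 0, "rz": 0},
  {"tx": 0, "ty": 0, "tz": 0.7, "rx": 0, "ry": 0, "rz": 0},
  {"tx": 0, "ty": 0, "tz": 0.7, "rx": 0, "ry": 0, "rz": 0},
  {"tx": 0, "ty": 0, "tz": 0.7, "rx": 0, "ry": 0, "rz": 0},
  {"tx": 0, "ty": 0, "tz": 0.7, "rx": 0, "ry": 0, "rz": 0},
  {"tx": 0, "ty": 0, "tz": 0.7, "rx": 0, "ry": 0, "rz": 0},
  {"tx": 0, "ty": 0, "tz": 0.7, "rx": 0, "ry": 0, "rz": 0},
  {"tx": 0, "ty": 0, "tz": 0.7, "rx": 0, "ry": 0, "rz": 0},
  {"tx": 0, "ty": 0, "tz": 0.7, "rx": 0, "ry": 0, "rz": 0},
  {"tx": 0, "ty": 0, "tz": 0.7, "rx": 0, "ry": 0, "rz": 0},
])

```text
time_s: 10.6
tool_pos: [0.5378, -0.022, 0.1581]
orientation: [-3.139, -0.0, 0.118]
ft_force: [-3.1, 6.3, 7.4]
grip_width: 0.0197
finger_force: 59.0
```

```bash
python3 l.py l5; python3 - <<'E'
from h import *
np.set_printoptions(precision=0,suppress=True,linewidth=200)
F=[]
for n in("l2","l3","l5"):
    s=dict(np.load(n+".npz")); f=face(s,.209-(.1957-s['z'])); F.append(cv2.cvtColor(f,cv2.COLOR_BGR2GRAY).astype(np.float32))
M=np.median(F,0) if 0 else np.max(F,0)
for f in F:
    D=np.clip(M-f,0,None)
    for c in((100,93),(100,87),(95,90)):
        print(c,prof(cv2.merge([D]*3).astype(np.uint8),c))
I=[cv2.convertScaleAbs(M-f,alpha=5) for f in F]
cv2.imwrite("pics/d.png",cv2.resize(np.hstack(I),None,fx=1.33,fy=1.33))
E
```

```text
10.6 [0.5378, -0.022, 0.1581] [-3.1, 6.3, 7.4]
[  0  15  30  45  60  75  90 105 120 135 150 165 180 195 210 225 240 255 270 285 300 315 330 345]
[131. 131. 134. 136. 135. 133. 131. 129. 127. 121. 113. 115. 109. 113. 123. 129. 132. 133. 133. 132. 131. 133. 134. 131.]
(100, 93) [21. 19. 11.  6.  4.  2.  1.  1.  2.  3.  3.  3.  0.  0.  0.  0.  0.  0.  0.  1.  1.  2.  7. 11.]
(100, 87) [20. 17. 10.  6.  5.  3.  2.  1.  2.  3.  6.  4.  1.  0.  0.  0.  0.  0.  1.  1.  1.  5.  7. 11.]
(95, 90) [15. 20. 16. 11.  8.  5.  4.  3.  4.  5.  3.  1.  0.  0.  0.  0.  0.  0.  0.  1.  1.  1.  6.  6.]
(100, 93) [ 0.  1.  1.  1.  3.  7. 14. 14.  5.  2.  1.  0.  2.  2.  2.  2.  2.  2.  3.  3.  2.  2.  1.  0.]
(100, 87) [ 0.  1.  1.  1.  2.  4. 10. 15.  9.  3.  0.  0.  2.  4.  3.  3.  3.  3.  3.  2.  2.  3.  0.  0.]
(95, 90) [ 0.  1.  1.  1.  1.  4. 10. 11.  4.  1.  0.  2.  3.  2.  1.  2.  1.  2.  3.  2.  2.  3.  2.  0.]
(100, 93) [ 3.  2.  1.  1.  1.  1.  3.  4.  5.  8.  9.  9. 20. 19. 11.  6.  3.  2.  0.  0.  1.  1.  2.  4.]
(100, 87) [ 2.  1.  1.  0.  0.  1.  1.  3.  4.  7. 11.  8. 15. 16.  9.  4.  1.  0.  0.  2.  2.  1.  2.  4.]
(95, 90) [ 3.  2.  2.  1.  1.  2.  3.  5.  8. 10.  7. 12. 21. 14.  7.  3.  2.  1.  0.  0.  3.  0.  1.  3.]
```

View pics/d.png

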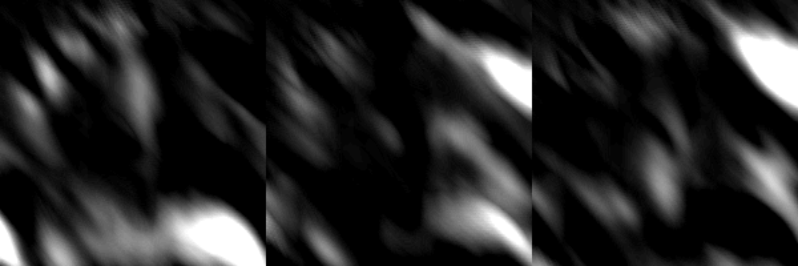

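Emit:
servo_tool([
  {"tx": 0, "ty": 0, "tz": 0, "rx": 0, "ry": 0, "rz": 0},
  {"tx": 0, "ty": 0, "tz": 0, "rx": 0, "ry": 0, "rz": 0},
  {"tx": 0, "ty": 0, "tz": 0, "rx": 0, "ry": 0, "rz": 0},
  {"tx": 0, "ty": 0, "tz": 0, "rx": 0, "ry": 0, "rz": 0},
  {"tx": 0, "ty": 0, "tz": 0, "rx": 0, "ry": 0, "rz": 0},
  {"tx": 0, "ty": 0, "tz": 0, "rx": 0, "ry": 0, "rz": 0},
  {"tx": 0, "ty": 0, "tz": -10, "rx": 0, "ry": 0, "rz": 0},
  {"tx": 0, "ty": 0, "tz": -30, "rx": 0, "ry": 0, "rz": 0},
  {"tx": 0, "ty": 0, "tz": -60, "rx": 0, "ry": 0, "rz": 0},
  {"tx": 0, "ty": 0, "tz": -100, "rx": 0, "ry": 0, "rz": 0},
], grip=-1)

```text
time_s: 11.9
tool_pos: [0.5372, -0.0237, 0.2575]
orientation: [-3.141, 0.002, 0.118]
ft_force: [0.6, -0.3, 0.0]
grip_width: 0.0853
finger_force: 0.0
```

```bash
sed -i 's/z=x\[.tool_pos.\]\[2\]/z=.1581/' l.py; python3 l.py m0
```

```text
11.9 [0.5372, -0.0237, 0.2575] [0.6, -0.3, 0.0]
[  0  15  30  45  60  75  90 105 120 135 150 165 180 195 210 225 240 255 270 285 300 315 330 345]
[132. 132. 134. 135. 134. 133. 131. 130. 128. 122. 113. 116. 114. 118. 126. 130. 132. 132. 133. 133. 133. 134. 134. 132.]
```

Emit:
servo_tool([
  {"tx": 0, "ty": 20, "tz": 0, "rx": 0, "ry": 0, "rz": -0.17},
  {"tx": -5, "ty": 50, "tz": 0, "rx": 0, "ry": 0, "rz": -0.34},
  {"tx": -10, "ty": 80, "tz": 0, "rx": 0, "ry": 0, "rz": -0.51},
  {"tx": -15, "ty": 110, "tz": 0, "rx": 0, "ry": 0, "rz": -0.68},
  {"tx": -20, "ty": 135, "tz": 0, "rx": 0, "ry": 0, "rz": -0.85},
  {"tx": -25, "ty": 160, "tz": 0, "rx": 0, "ry": 0, "rz": -1.02},
  {"tx": -32, "ty": 180, "tz": 0, "rx": 0, "ry": 0, "rz": -1.19},
  {"tx": -38, "ty": 198, "tz": 0, "rx": 0, "ry": 0, "rz": -1.36},
  {"tx": -44, "ty": 198, "tz": 10, "rx": 0, "ry": 0, "rz": -1.5},
  {"tx": -44, "ty": 198, "tz": 20, "rx": 0, "ry": 0, "rz": -1.571},
])

```text
time_s: 13.2
tool_pos: [0.5174, -0.2261, 0.2375]
orientation: [3.141, 0.001, 1.691]
ft_force: [1.4, 0.1, 0.1]
grip_width: 0.0856
finger_force: 0.0
```

Emit:
servo_tool([
  {"tx": 0, "ty": 0, "tz": 0, "rx": 0, "ry": 0.15, "rz": 0},
  {"tx": 0, "ty": 0, "tz": 10, "rx": 0, "ry": 0.3, "rz": 0},
  {"tx": 0, "ty": 0, "tz": 20, "rx": 0, "ry": 0.45, "rz": 0},
  {"tx": 0, "ty": 0, "tz": 40, "rx": 0, "ry": 0.6, "rz": 0},
  {"tx": 0, "ty": 0, "tz": 60, "rx": 0, "ry": 0.6, "rz": 0},
  {"tx": 0, "ty": 0, "tz": 72, "rx": 0, "ry": 0.6, "rz": 0},
  {"tx": 0, "ty": 0, "tz": 72, "rx": 0, "ry": 0.6, "rz": 0},
  {"tx": 0, "ty": 0, "tz": 72, "rx": 0, "ry": 0.6, "rz": 0},
  {"tx": 0, "ty": 0, "tz": 72, "rx": 0, "ry": 0.6, "rz": 0},
  {"tx": 0, "ty": 0, "tz": 72, "rx": 0, "ry": 0.6, "rz": 0},
])

```text
time_s: 14.45
tool_pos: [0.5179, -0.2256, 0.1658]
orientation: [3.14, -0.599, 1.69]
ft_force: [0.2, -0.2, -0.4]
grip_width: 0.0856
finger_force: 0.0
```

```bash
python3 - <<'E'
from h import *
np.set_printoptions(precision=4,suppress=True)
x=r.get_state(); p=x['tool_pos']; A=R.from_euler('xyz',x['orientation']).as_matrix()
print(x['joint_pos'],p,'axes in stand',(np.stack([ex,ey,ez])@A).round(3).tolist())
f=np.stack([ex,ey,ez])
for n in("top","scene"):
    s=snap(n); P=(cloud(s)-O)@f.T
    m=(P[...,2]>.10)&(P[...,2]<.128)&(P[...,1]<-.136)&(P[...,1]>-.19)&(abs(P[...,0])<.02)&(s['color'].max(-1)<70)
    q=P[m]; print(n,m.sum(),q.mean(0) if len(q) else '',q.min(0),q.max(0))
    s=dict(np.load(n+"0.npz")); P=(cloud(s)-O)@f.T
    m=(P[...,2]>.09)&(P[...,2]<.13)&(P[...,1]<-.136)&(P[...,1]>-.19)&(abs(P[...,0])<.02)&(s['color'].max(-1)<70)
    q=P[m]; print(n,'0',m.sum(),q.mean(0),q.min(0),q.max(0))
    m=(P[...,2]>.07)&(P[...,2]<.1)&(P[...,1]>.11)&(P[...,1]<.2)&(abs(P[...,0])<.02); q=P[m]; print('spit +y',q.mean(0), np.polyfit(q[:,1],q[:,0],1))
tg=O+ex*.0-ey*.1537+ez*.0965; print('delta tool mm',A.T@(tg-p)*1000)
E
```

```text
[-0.697   0.3782  1.6963  0.3977  1.5307 -0.9269] [ 0.5179 -0.2256  0.1658] axes in stand [[-0.001, 1.0, 0.001], [0.826, 0.0, 0.563], [0.563, 0.001, -0.826]]
top 61 [ 0.0002 -0.1556  0.1205] [-0.0064 -0.177   0.1142] [ 0.0074 -0.1369  0.1271]
top 0 63 [ 0.0001 -0.1559  0.1202] [-0.0063 -0.1769  0.1142] [ 0.007  -0.137   0.1275]
spit +y [0.0007 0.1555 0.0905] [0.0004 0.0006]
scene 1 [-0.0019 -0.1426  0.1202] [-0.0019 -0.1426  0.1202] [-0.0019 -0.1426  0.1202]<stdin>:12: RuntimeWarning: Mean of empty slice.
  ret = um.true_divide(
Traceback (most recent call last):
ValueError: zero-size array to reduction operation minimum which has no identity
```

Emit:
servo_tool([
  {"tx": -1, "ty": -0.5, "tz": 12, "rx": 0, "ry": 0, "rz": 0},
  {"tx": -1, "ty": -0.5, "tz": 24, "rx": 0, "ry": 0, "rz": 0},
  {"tx": -1, "ty": -0.5, "tz": 36, "rx": 0, "ry": 0, "rz": 0},
  {"tx": -1, "ty": -0.5, "tz": 48, "rx": 0, "ry": 0, "rz": 0},
  {"tx": -1, "ty": -0.5, "tz": 60, "rx": 0, "ry": 0, "rz": 0},
  {"tx": -1, "ty": -0.5, "tz": 70, "rx": 0, "ry": 0, "rz": 0},
  {"tx": -1, "ty": -0.5, "tz": 78, "rx": 0, "ry": 0, "rz": 0},
  {"tx": -1, "ty": -0.5, "tz": 83, "rx": 0, "ry": 0, "rz": 0},
  {"tx": -1, "ty": -0.5, "tz": 83, "rx": 0, "ry": 0, "rz": 0},
  {"tx": -1, "ty": -0.5, "tz": 83, "rx": 0, "ry": 0, "rz": 0},
], grip=0.4)

```text
time_s: 15.8
tool_pos: [0.5118, -0.1802, 0.0961]
orientation: [3.141, -0.599, 1.689]
ft_force: [-0.2, 0.3, 0.2]
grip_width: 0.026
finger_force: 0.0
```

```bash
python3 l.py m1; python3 - <<'E'
from h import *
x=r.get_state(); p=x['tool_pos']-O; print('stand mm',[round(float(p@e)*1000,1) for e in(ex,ey,ez)],x['grip_width'])
s=snap("top"); cv2.imwrite("pics/c1.png",np.hstack([cv2.resize(t[170:260,290:390],None,fx=4,fy=4,interpolation=cv2.INTER_CUBIC) if i==0 else cv2.resize(t[180:280,300:400],(400,360),interpolation=cv2.INTER_CUBIC) for i,t in enumerate((s['color'],snap("scene")['color']))]))
E
```

```text
15.8 [0.5118, -0.1802, 0.0961] [-0.2, 0.3, 0.2]
[  0  15  30  45  60  75  90 105 120 135 150 165 180 195 210 225 240 255 270 285 300 315 330 345]
[133. 133. 135. 137. 136. 135. 133. 132. 129. 123. 114. 117. 115. 118. 126. 131. 133. 134. 134. 134. 133. 136. 136. 133.]
stand mm [0.2, -154.0, 96.2] 0.025408037263467218
```

View pics/c1.png

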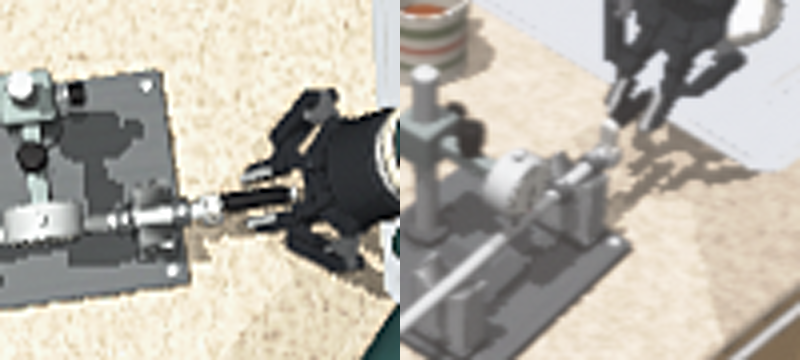

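The sleeve lies between the fingers in both views (left panel at (255,195)). The dial stays visible. Closing.

Emit:
servo_tool([
  {"tx": 0, "ty": 0, "tz": 0, "rx": 0, "ry": 0, "rz": 0},
  {"tx": 0, "ty": 0, "tz": 0, "rx": 0, "ry": 0, "rz": 0},
  {"tx": 0, "ty": 0, "tz": 0, "rx": 0, "ry": 0, "rz": 0},
  {"tx": 0, "ty": 0, "tz": 0, "rx": 0, "ry": 0, "rz": 0},
  {"tx": 0, "ty": 0, "tz": 0, "rx": 0, "ry": 0, "rz": 0},
  {"tx": 0, "ty": 0, "tz": 0, "rx": 0, "ry": 0, "rz": 0},
  {"tx": 0, "ty": 0, "tz": 0, "rx": 0, "ry": 0, "rz": 0},
  {"tx": 0, "ty": 0, "tz": 0, "rx": 0, "ry": 0, "rz": 0},
  {"tx": 0, "ty": 0, "tz": 0, "rx": 0, "ry": 0, "rz": 0},
  {"tx": 0, "ty": 0, "tz": 0, "rx": 0, "ry": 0, "rz": 0},
], grip=1)

```text
time_s: 17.2
tool_pos: [0.5118, -0.1802, 0.096]
orientation: [3.141, -0.599, 1.689]
ft_force: [-0.9, -4.2, 4.9]
grip_width: 0.0147
finger_force: 58.9
```

```bash
cat > c.py <<'E'
import sys
from h import *
np.set_printoptions(precision=1,suppress=True,linewidth=200)
x=r.get_state(); p=x['tool_pos']-O; f=np.stack([ex,ey,ez])
print(x['time_s'],'stand mm',f@p*1000,'F',f@x['ft_force'],'w',x['grip_width']*1000)
s=snap("scene"); np.savez(sys.argv[1]+".npz",**s,p=f@p)
b=np.max([prof(face(dict(np.load(n+".npz")),.1714)) for n in("m0","m1")],0) if 0 else None
q=prof(face(s,.1714)); print(q.round())
# needle move: crank angle th rows from TCP at sleeve centre
for th in map(float,sys.argv[2:]):
    t0,t1=th,th
E
python3 c.py c0
python3 - <<'E'
# circle deltas: rows of th -> tx,tz (tool) and ty ; dz -> tool x .563, tool z -.826
import numpy as np
for k in range(0,361,9):
    th=np.radians(k); dx=28*np.sin(th); dz=28*(np.cos(th)-1)
    print(k,[round(v,1) for v in(.564*dz,dx,-.826*dz)])
E
```

```text
17.2 stand mm [   0.1 -153.9   96. ] F [-1.3 -4.   4.9] w 14.74911171924247
[133. 133. 135. 137. 136. 135. 133. 131. 129. 124. 115. 118. 115. 119. 127. 132. 133. 134. 134. 133. 133. 135. 134. 133.]
0 [np.float64(0.0), np.float64(0.0), np.float64(-0.0)]
9 [np.float64(-0.2), np.float64(4.4), np.float64(0.3)]
18 [np.float64(-0.8), np.float64(8.7), np.float64(1.1)]
27 [np.float64(-1.7), np.float64(12.7), np.float64(2.5)]
36 [np.float64(-3.0), np.float64(16.5), np.float64(4.4)]
45 [np.float64(-4.6), np.float64(19.8), np.float64(6.8)]
54 [np.float64(-6.5), np.float64(22.7), np.float64(9.5)]
63 [np.float64(-8.6), np.float64(24.9), np.float64(12.6)]
72 [np.float64(-10.9), np.float64(26.6), np.float64(16.0)]
81 [np.float64(-13.3), np.float64(27.7), np.float64(19.5)]
90 [np.float64(-15.8), np.float64(28.0), np.float64(23.1)]
99 [np.float64(-18.3), np.float64(27.7), np.float64(26.7)]
108 [np.float64(-20.7), np.float64(26.6), np.float64(30.3)]
117 [np.float64(-23.0), np.float64(24.9), np.float64(33.6)]
126 [np.float64(-25.1), np.float64(22.7), np.float64(36.7)]
135 [np.float64(-27.0), np.float64
[... 822 characters left out ...]
64(-18.3), np.float64(-27.7), np.float64(26.7)]
270 [np.float64(-15.8), np.float64(-28.0), np.float64(23.1)]
279 [np.float64(-13.3), np.float64(-27.7), np.float64(19.5)]
288 [np.float64(-10.9), np.float64(-26.6), np.float64(16.0)]
297 [np.float64(-8.6), np.float64(-24.9), np.float64(12.6)]
306 [np.float64(-6.5), np.float64(-22.7), np.float64(9.5)]
315 [np.float64(-4.6), np.float64(-19.8), np.float64(6.8)]
324 [np.float64(-3.0), np.float64(-16.5), np.float64(4.4)]
333 [np.float64(-1.7), np.float64(-12.7), np.float64(2.5)]
342 [np.float64(-0.8), np.float64(-8.7), np.float64(1.1)]
351 [np.float64(-0.2), np.float64(-4.4), np.float64(0.3)]
360 [np.float64(0.0), np.float64(-0.0), np.float64(-0.0)]
```

Emit:
servo_tool([
  {"tx": 0, "ty": 0, "tz": -0.5, "rx": 0, "ry": 0, "rz": 0},
  {"tx": 0, "ty": 0, "tz": -1, "rx": 0, "ry": 0, "rz": 0},
  {"tx": 0, "ty": 0, "tz": -1, "rx": 0, "ry": 0, "rz": 0},
  {"tx": 0, "ty": 0, "tz": -1, "rx": 0, "ry": 0, "rz": 0},
  {"tx": 0, "ty": 0, "tz": -1, "rx": 0, "ry": 0, "rz": 0},
  {"tx": 0, "ty": 0, "tz": -1, "rx": 0, "ry": 0, "rz": 0},
  {"tx": 0, "ty": 0, "tz": -1, "rx": 0, "ry": 0, "rz": 0},
  {"tx": 0, "ty": 0, "tz": -1, "rx": 0, "ry": 0, "rz": 0},
  {"tx": 0, "ty": 0, "tz": -1, "rx": 0, "ry": 0, "rz": 0},
  {"tx": 0, "ty": 0, "tz": -1, "rx": 0, "ry": 0, "rz": 0},
])

```text
time_s: 18.5
tool_pos: [0.5114, -0.1802, 0.0964]
orientation: [-3.141, -0.6, 1.689]
ft_force: [1.1, -0.9, -3.4]
grip_width: 0.0147
finger_force: 58.4
```

```bash
python3 c.py c0
```

```text
18.5 stand mm [  -0.3 -153.9   96.4] F [ 1.  -1.  -3.4] w 14.654597072314239
[133. 133. 136. 137. 136. 135. 133. 132. 129. 123. 115. 117. 113. 118. 126. 132. 134. 134. 135. 133. 132. 134. 135. 133.]
```

Emit:
servo_tool([
  {"tx": 0, "ty": 2.4, "tz": 0.5, "rx": 0, "ry": 0, "rz": 0},
  {"tx": -0.3, "ty": 5.3, "tz": 0.8, "rx": 0, "ry": 0, "rz": 0},
  {"tx": -0.7, "ty": 8.2, "tz": 1.4, "rx": 0, "ry": 0, "rz": 0},
  {"tx": -1.2, "ty": 10.9, "tz": 2.2, "rx": 0, "ry": 0, "rz": 0},
  {"tx": -2.0, "ty": 13.6, "tz": 3.3, "rx": 0, "ry": 0, "rz": 0},
  {"tx": -2.9, "ty": 16.1, "tz": 4.6, "rx": 0, "ry": 0, "rz": 0},
  {"tx": -3.9, "ty": 18.4, "tz": 6.1, "rx": 0, "ry": 0, "rz": 0},
  {"tx": -4.6, "ty": 19.8, "tz": 7.2, "rx": 0, "ry": 0, "rz": 0},
  {"tx": -4.6, "ty": 19.8, "tz": 7.2, "rx": 0, "ry": 0, "rz": 0},
  {"tx": -4.6, "ty": 19.8, "tz": 7.2, "rx": 0, "ry": 0, "rz": 0},
])

```text
time_s: 19.8
tool_pos: [0.5314, -0.1778, 0.0881]
orientation: [3.141, -0.6, 1.689]
ft_force: [-0.5, 0.5, -0.3]
grip_width: 0.0148
finger_force: 58.5
```

```bash
python3 c.py c45
```

```text
19.8 stand mm [  19.8 -153.8   88.1] F [-0.4  0.5 -0.3] w 14.755114562213285
[135. 135. 137. 138. 138. 137. 134. 133. 131. 124. 112. 109. 121. 130. 134. 135. 136. 136. 135. 134. 132. 131. 133. 134.]
```

Emit:
servo_tool([
  {"tx": -1.2, "ty": 2.0, "tz": 1.8, "rx": 0, "ry": 0, "rz": 0},
  {"tx": -2.6, "ty": 3.7, "tz": 3.8, "rx": 0, "ry": 0, "rz": 0},
  {"tx": -4.0, "ty": 5.1, "tz": 5.9, "rx": 0, "ry": 0, "rz": 0},
  {"tx": -5.5, "ty": 6.3, "tz": 8.1, "rx": 0, "ry": 0, "rz": 0},
  {"tx": -7.1, "ty": 7.2, "tz": 10.4, "rx": 0, "ry": 0, "rz": 0},
  {"tx": -8.7, "ty": 7.9, "tz": 12.7, "rx": 0, "ry": 0, "rz": 0},
  {"tx": -10.3, "ty": 8.2, "tz": 15.1, "rx": 0, "ry": 0, "rz": 0},
  {"tx": -11.2, "ty": 8.2, "tz": 16.4, "rx": 0, "ry": 0, "rz": 0},
  {"tx": -11.2, "ty": 8.2, "tz": 16.4, "rx": 0, "ry": 0, "rz": 0},
  {"tx": -11.2, "ty": 8.2, "tz": 16.4, "rx": 0, "ry": 0, "rz": 0},
])

```text
time_s: 21.1
tool_pos: [0.5395, -0.1769, 0.0682]
orientation: [3.141, -0.6, 1.689]
ft_force: [1.8, -0.6, -1.0]
grip_width: 0.0146
finger_force: 58.6
```

```bash
python3 c.py c90
```

```text
21.1 stand mm [  28.  -153.9   68.2] F [ 1.7 -0.8 -1. ] w 14.63080360324146
[133. 132. 135. 137. 137. 135. 133. 132. 129. 123. 117. 120. 110. 113. 122. 129. 132. 133. 133. 132. 132. 134. 135. 133.]
```

Emit:
servo_tool([
  {"tx": -1.6, "ty": -0.2, "tz": 2.4, "rx": 0, "ry": 0, "rz": 0},
  {"tx": -3.3, "ty": -0.6, "tz": 4.8, "rx": 0, "ry": 0, "rz": 0},
  {"tx": -4.9, "ty": -1.4, "tz": 7.2, "rx": 0, "ry": 0, "rz": 0},
  {"tx": -6.4, "ty": -2.4, "tz": 9.4, "rx": 0, "ry": 0, "rz": 0},
  {"tx": -7.9, "ty": -3.8, "tz": 11.6, "rx": 0, "ry": 0, "rz": 0},
  {"tx": -9.3, "ty": -5.3, "tz": 13.6, "rx": 0, "ry": 0, "rz": 0},
  {"tx": -10.5, "ty": -7.2, "tz": 15.4, "rx": 0, "ry": 0, "rz": 0},
  {"tx": -11.2, "ty": -8.2, "tz": 16.4, "rx": 0, "ry": 0, "rz": 0},
  {"tx": -11.2, "ty": -8.2, "tz": 16.4, "rx": 0, "ry": 0, "rz": 0},
  {"tx": -11.2, "ty": -8.2, "tz": 16.4, "rx": 0, "ry": 0, "rz": 0},
])

```text
time_s: 22.4
tool_pos: [0.531, -0.1778, 0.0482]
orientation: [-3.141, -0.6, 1.689]
ft_force: [1.5, 0.5, -1.7]
grip_width: 0.015
finger_force: 58.5
```

```bash
python3 c.py c135
```

```text
22.4 stand mm [  19.4 -153.7   48.2] F [ 1.5  0.4 -1.7] w 14.985513119343937
[134. 135. 137. 138. 138. 136. 134. 133. 130. 124. 117. 123. 125. 124. 121. 117. 117. 123. 128. 129. 131. 134. 135. 133.]
```

Emit:
servo_tool([
  {"tx": -1.1, "ty": -2.2, "tz": 1.7, "rx": 0, "ry": 0, "rz": 0},
  {"tx": -2.1, "ty": -4.5, "tz": 3.2, "rx": 0, "ry": 0, "rz": 0},
  {"tx": -2.9, "ty": -7.1, "tz": 4.3, "rx": 0, "ry": 0, "rz": 0},
  {"tx": -3.6, "ty": -9.8, "tz": 5.3, "rx": 0, "ry": 0, "rz": 0},
  {"tx": -4.1, "ty": -12.6, "tz": 6.0, "rx": 0, "ry": 0, "rz": 0},
  {"tx": -4.5, "ty": -15.4, "tz": 6.6, "rx": 0, "ry": 0, "rz": 0},
  {"tx": -4.6, "ty": -18.3, "tz": 6.9, "rx": 0, "ry": 0, "rz": 0},
  {"tx": -4.6, "ty": -19.8, "tz": 6.9, "rx": 0, "ry": 0, "rz": 0},
  {"tx": -4.6, "ty": -19.8, "tz": 6.9, "rx": 0, "ry": 0, "rz": 0},
  {"tx": -4.6, "ty": -19.8, "tz": 6.9, "rx": 0, "ry": 0, "rz": 0},
])

```text
time_s: 23.7
tool_pos: [0.5114, -0.1801, 0.0401]
orientation: [-3.141, -0.6, 1.689]
ft_force: [0.8, 0.0, 1.4]
grip_width: 0.0148
finger_force: 58.7
```

```bash
python3 c.py c180
```

```text
23.7 stand mm [  -0.3 -153.7   40.1] F [ 0.8 -0.1  1.4] w 14.77874971325915
[136. 135. 137. 138. 138. 137. 135. 135. 133. 126. 118. 125. 129. 132. 134. 134. 131. 127. 120. 112. 118. 132. 136. 136.]
```

Emit:
servo_tool([
  {"tx": 0.1, "ty": -2.9, "tz": -0.2, "rx": 0, "ry": 0, "rz": 0},
  {"tx": 0.3, "ty": -5.8, "tz": -0.6, "rx": 0, "ry": 0, "rz": 0},
  {"tx": 0.8, "ty": -8.7, "tz": -1.3, "rx": 0, "ry": 0, "rz": 0},
  {"tx": 1.4, "ty": -11.4, "tz": -2.1, "rx": 0, "ry": 0, "rz": 0},
  {"tx": 2.1, "ty": -14, "tz": -3.2, "rx": 0, "ry": 0, "rz": 0},
  {"tx": 3.0, "ty": -16.5, "tz": -4.5, "rx": 0, "ry": 0, "rz": 0},
  {"tx": 4.1, "ty": -18.7, "tz": -6.0, "rx": 0, "ry": 0, "rz": 0},
  {"tx": 4.6, "ty": -19.8, "tz": -6.9, "rx": 0, "ry": 0, "rz": 0},
  {"tx": 4.6, "ty": -19.8, "tz": -6.9, "rx": 0, "ry": 0, "rz": 0},
  {"tx": 4.6, "ty": -19.8, "tz": -6.9, "rx": 0, "ry": 0, "rz": 0},
])

```text
time_s: 25.0
tool_pos: [0.4918, -0.1825, 0.0485]
orientation: [-3.141, -0.6, 1.689]
ft_force: [1.4, 0.0, 2.4]
grip_width: 0.0146
finger_force: 58.7
```

```bash
python3 c.py c225
```

```text
25.0 stand mm [ -20.  -153.8   48.5] F [ 1.4 -0.1  2.4] w 14.63200551443374
[135. 135. 137. 139. 139. 138. 135. 134. 133. 126. 119. 126. 130. 132. 134. 134. 134. 132. 129. 122. 112. 118. 132. 134.]
```

Emit:
servo_tool([
  {"tx": 1.2, "ty": -2.0, "tz": -1.9, "rx": 0, "ry": 0, "rz": 0},
  {"tx": 2.6, "ty": -3.7, "tz": -4.0, "rx": 0, "ry": 0, "rz": 0},
  {"tx": 4.0, "ty": -5.1, "tz": -6.1, "rx": 0, "ry": 0, "rz": 0},
  {"tx": 5.5, "ty": -6.2, "tz": -8.3, "rx": 0, "ry": 0, "rz": 0},
  {"tx": 7.1, "ty": -7.1, "tz": -10.6, "rx": 0, "ry": 0, "rz": 0},
  {"tx": 8.7, "ty": -7.8, "tz": -12.9, "rx": 0, "ry": 0, "rz": 0},
  {"tx": 10.3, "ty": -8.1, "tz": -15.3, "rx": 0, "ry": 0, "rz": 0},
  {"tx": 11.2, "ty": -8.1, "tz": -16.6, "rx": 0, "ry": 0, "rz": 0},
  {"tx": 11.2, "ty": -8.1, "tz": -16.6, "rx": 0, "ry": 0, "rz": 0},
  {"tx": 11.2, "ty": -8.1, "tz": -16.6, "rx": 0, "ry": 0, "rz": 0},
])

```text
time_s: 26.3
tool_pos: [0.4839, -0.1836, 0.0685]
orientation: [-3.142, -0.6, 1.689]
ft_force: [1.9, -0.6, 0.5]
grip_width: 0.0145
finger_force: 58.7
```

```bash
python3 c.py c270
```

```text
26.3 stand mm [ -28.1 -154.    68.5] F [ 1.9 -0.9  0.5] w 14.526044428618452
[136. 135. 137. 139. 138. 138. 135. 132. 126. 120. 118. 126. 130. 130. 130. 129. 127. 122. 116. 115. 125. 134. 137. 136.]
```

Emit:
servo_tool([
  {"tx": 1.6, "ty": 0.2, "tz": -2.4, "rx": 0, "ry": 0, "rz": 0},
  {"tx": 3.3, "ty": 0.6, "tz": -4.8, "rx": 0, "ry": 0, "rz": 0},
  {"tx": 4.9, "ty": 1.4, "tz": -7.2, "rx": 0, "ry": 0, "rz": 0},
  {"tx": 6.4, "ty": 2.4, "tz": -9.4, "rx": 0, "ry": 0, "rz": 0},
  {"tx": 7.9, "ty": 3.8, "tz": -11.6, "rx": 0, "ry": 0, "rz": 0},
  {"tx": 9.3, "ty": 5.3, "tz": -13.6, "rx": 0, "ry": 0, "rz": 0},
  {"tx": 10.5, "ty": 7.2, "tz": -15.4, "rx": 0, "ry": 0, "rz": 0},
  {"tx": 11.2, "ty": 8.2, "tz": -16.4, "rx": 0, "ry": 0, "rz": 0},
  {"tx": 11.2, "ty": 8.2, "tz": -16.4, "rx": 0, "ry": 0, "rz": 0},
  {"tx": 11.2, "ty": 8.2, "tz": -16.4, "rx": 0, "ry": 0, "rz": 0},
])

```text
time_s: 27.6
tool_pos: [0.4921, -0.1826, 0.0883]
orientation: [3.142, -0.6, 1.689]
ft_force: [1.3, 0.5, -0.5]
grip_width: 0.015
finger_force: 58.5
```

```bash
python3 c.py c315
```

```text
27.6 stand mm [ -19.8 -153.9   88.3] F [ 1.3  0.3 -0.5] w 14.977459909147003
[133. 133. 135. 137. 137. 136. 134. 132. 129. 123. 119. 123. 124. 123. 121. 120. 124. 129. 133. 134. 133. 134. 135. 133.]
```

Emit:
servo_tool([
  {"tx": 1.1, "ty": 2.2, "tz": -1.7, "rx": 0, "ry": 0, "rz": 0},
  {"tx": 2.1, "ty": 4.5, "tz": -3.1, "rx": 0, "ry": 0, "rz": 0},
  {"tx": 2.9, "ty": 7.1, "tz": -4.2, "rx": 0, "ry": 0, "rz": 0},
  {"tx": 3.6, "ty": 9.8, "tz": -5.2, "rx": 0, "ry": 0, "rz": 0},
  {"tx": 4.1, "ty": 12.6, "tz": -5.9, "rx": 0, "ry": 0, "rz": 0},
  {"tx": 4.5, "ty": 15.4, "tz": -6.5, "rx": 0, "ry": 0, "rz": 0},
  {"tx": 4.6, "ty": 18.3, "tz": -6.7, "rx": 0, "ry": 0, "rz": 0},
  {"tx": 4.6, "ty": 19.8, "tz": -6.7, "rx": 0, "ry": 0, "rz": 0},
  {"tx": 4.6, "ty": 19.8, "tz": -6.7, "rx": 0, "ry": 0, "rz": 0},
  {"tx": 4.6, "ty": 19.8, "tz": -6.7, "rx": 0, "ry": 0, "rz": 0},
])

```text
time_s: 28.9
tool_pos: [0.5117, -0.1802, 0.0965]
orientation: [3.142, -0.6, 1.689]
ft_force: [0.1, -0.6, -1.5]
grip_width: 0.0148
finger_force: 58.5
```

```bash
python3 c.py c360; python3 - <<'E'
from h import *
np.set_printoptions(precision=1,suppress=True,linewidth=200)
K=[0,45,90,135,180,225,270,315,360]
Pf=np.array([prof(face(dict(np.load(f"c{k}.npz")),.1714)) for k in K]); B=Pf.max(0)
a=np.arange(0,360,15)*np.pi/180; n=[]
for q in Pf:
    w=np.clip(B-q-3,0,None); n.append(np.angle((w**2*np.exp(1j*a)).sum())%(2*np.pi))
n=np.array(n); print(np.degrees(n))
t=np.radians(K); A=np.c_[np.ones(9),np.cos(t),np.sin(t)]; c,*_=np.linalg.lstsq(A,n,rcond=None)
print(c,'amp',np.hypot(*c[1:]),'best',np.degrees(np.arctan2(c[2],c[1]))%360, A@c-n)
E
```

```text
28.9 stand mm [  -0.  -153.9   96.5] F [ 0.1 -0.6 -1.5] w 14.804243974354684
[133. 133. 135. 137. 137. 136. 133. 132. 129. 123. 115. 117. 111. 115. 125. 130. 132. 133. 133. 133. 134. 135. 134. 133.]
[185.1 167.  190.3 232.2 283.4 302.  272.  220.3 186.9]
[ 4.1 -0.9 -0.7] amp 1.134670826254859 best 220.46966412408142 [-0.   0.  -0.   0.1 -0.  -0.1  0.   0.1 -0.1]
```

Emit:
servo_tool([
  {"tx": -0.1, "ty": -2.4, "tz": 0.2, "rx": 0, "ry": 0, "rz": 0},
  {"tx": -0.3, "ty": -5.3, "tz": 0.5, "rx": 0, "ry": 0, "rz": 0},
  {"tx": -0.7, "ty": -8.2, "tz": 1.1, "rx": 0, "ry": 0, "rz": 0},
  {"tx": -1.2, "ty": -10.9, "tz": 1.9, "rx": 0, "ry": 0, "rz": 0},
  {"tx": -2.0, "ty": -13.6, "tz": 3.0, "rx": 0, "ry": 0, "rz": 0},
  {"tx": -2.9, "ty": -16.1, "tz": 4.3, "rx": 0, "ry": 0, "rz": 0},
  {"tx": -3.9, "ty": -18.4, "tz": 5.8, "rx": 0, "ry": 0, "rz": 0},
  {"tx": -4.6, "ty": -19.8, "tz": 6.9, "rx": 0, "ry": 0, "rz": 0},
  {"tx": -5.9, "ty": -21.8, "tz": 8.7, "rx": 0, "ry": 0, "rz": 0},
  {"tx": -7.2, "ty": -23.5, "tz": 10.7, "rx": 0, "ry": 0, "rz": 0},
])

```text
time_s: 30.2
tool_pos: [0.4883, -0.183, 0.0834]
orientation: [3.142, -0.6, 1.689]
ft_force: [1.5, -0.1, 0.9]
grip_width: 0.0143
finger_force: 58.8
```

Emit:
servo_tool([
  {"tx": -1.2, "ty": -1.2, "tz": 1.7, "rx": 0, "ry": 0, "rz": 0},
  {"tx": -2.4, "ty": -2.3, "tz": 3.6, "rx": 0, "ry": 0, "rz": 0},
  {"tx": -3.7, "ty": -3.1, "tz": 5.4, "rx": 0, "ry": 0, "rz": 0},
  {"tx": -5.0, "ty": -3.8, "tz": 7.4, "rx": 0, "ry": 0, "rz": 0},
  {"tx": -6.4, "ty": -4.2, "tz": 9.3, "rx": 0, "ry": 0, "rz": 0},
  {"tx": -7.7, "ty": -4.5, "tz": 11.3, "rx": 0, "ry": 0, "rz": 0},
  {"tx": -9.1, "ty": -4.5, "tz": 13.4, "rx": 0, "ry": 0, "rz": 0},
  {"tx": -10.5, "ty": -4.3, "tz": 15.4, "rx": 0, "ry": 0, "rz": 0},
  {"tx": -11.8, "ty": -3.9, "tz": 17.3, "rx": 0, "ry": 0, "rz": 0},
  {"tx": -13.2, "ty": -3.3, "tz": 19.3, "rx": 0, "ry": 0, "rz": 0},
])

```text
time_s: 31.45
tool_pos: [0.4851, -0.1833, 0.06]
orientation: [-3.142, -0.6, 1.689]
ft_force: [0.5, 0.7, 1.4]
grip_width: 0.0145
finger_force: 58.9
```

Emit:
servo_tool([
  {"tx": -1.3, "ty": 0.8, "tz": 1.9, "rx": 0, "ry": 0, "rz": 0},
  {"tx": -2.5, "ty": 1.9, "tz": 3.6, "rx": 0, "ry": 0, "rz": 0},
  {"tx": -3.7, "ty": 3.1, "tz": 5.4, "rx": 0, "ry": 0, "rz": 0},
  {"tx": -4.9, "ty": 4.4, "tz": 7.1, "rx": 0, "ry": 0, "rz": 0},
  {"tx": -5.9, "ty": 6.0, "tz": 8.6, "rx": 0, "ry": 0, "rz": 0},
  {"tx": -6.9, "ty": 7.7, "tz": 10.0, "rx": 0, "ry": 0, "rz": 0},
  {"tx": -7.3, "ty": 8.4, "tz": 10.5, "rx": 0, "ry": 0, "rz": 0},
  {"tx": -7.3, "ty": 8.4, "tz": 10.5, "rx": 0, "ry": 0, "rz": 0},
  {"tx": -7.3, "ty": 8.4, "tz": 10.5, "rx": 0, "ry": 0, "rz": 0},
  {"tx": -7.3, "ty": 8.4, "tz": 10.5, "rx": 0, "ry": 0, "rz": 0},
])

```text
time_s: 32.7
tool_pos: [0.4933, -0.1824, 0.0472]
orientation: [-3.141, -0.6, 1.689]
ft_force: [-0.5, 0.2, 0.5]
grip_width: 0.0146
finger_force: 58.7
```

```bash
python3 c.py e1
```

```text
32.7 stand mm [ -18.5 -153.9   47.2] F [-0.4  0.3  0.5] w 14.564917581036378
[136. 135. 137. 138. 138. 137. 135. 134. 132. 126. 118. 127. 131. 133. 135. 135. 134. 132. 129. 122. 112. 117. 132. 135.]
```

Emit:
servo_tool([
  {"tx": 0, "ty": 0, "tz": 0, "rx": 0, "ry": 0, "rz": 0},
  {"tx": 0, "ty": 0, "tz": 0, "rx": 0, "ry": 0, "rz": 0},
  {"tx": 0, "ty": 0, "tz": 0, "rx": 0, "ry": 0, "rz": 0},
  {"tx": 0, "ty": 0, "tz": 0, "rx": 0, "ry": 0, "rz": 0},
  {"tx": 0, "ty": 0, "tz": 0, "rx": 0, "ry": 0, "rz": 0},
  {"tx": 0, "ty": 0, "tz": 0, "rx": 0, "ry": 0, "rz": 0},
  {"tx": 0, "ty": 0, "tz": -5, "rx": 0, "ry": 0, "rz": 0},
  {"tx": 0, "ty": 0, "tz": -15, "rx": 0, "ry": 0, "rz": 0},
  {"tx": 0, "ty": 0, "tz": -30, "rx": 0, "ry": 0, "rz": 0},
  {"tx": 0, "ty": 0, "tz": -45, "rx": 0, "ry": 0, "rz": 0},
], grip=0.2)

```text
time_s: 34.0
tool_pos: [0.4968, -0.2086, 0.0857]
orientation: [3.141, -0.599, 1.689]
ft_force: [0.3, 0.1, 0.4]
grip_width: 0.0342
finger_force: 0.0
```

Emit:
servo_tool([
  {"tx": 0, "ty": 0, "tz": -15, "rx": 0, "ry": 0, "rz": 0},
  {"tx": 0, "ty": 0, "tz": -30, "rx": 0, "ry": 0, "rz": 0},
  {"tx": 0, "ty": 0, "tz": -50, "rx": 0, "ry": 0, "rz": 0},
  {"tx": 0, "ty": 0, "tz": -70, "rx": 0, "ry": 0, "rz": 0},
  {"tx": 0, "ty": 0, "tz": -70, "rx": 0, "ry": 0, "rz": 0},
  {"tx": 0, "ty": 0, "tz": -70, "rx": 0, "ry": 0, "rz": 0},
  {"tx": 0, "ty": 0, "tz": -70, "rx": 0, "ry": 0, "rz": 0},
  {"tx": 0, "ty": 0, "tz": -70, "rx": 0, "ry": 0, "rz": 0},
  {"tx": 0, "ty": 0, "tz": -70, "rx": 0, "ry": 0, "rz": 0},
  {"tx": 0, "ty": 0, "tz": -70, "rx": 0, "ry": 0, "rz": 0},
])

```text
time_s: 35.25
tool_pos: [0.501, -0.2468, 0.1421]
orientation: [-3.141, -0.6, 1.689]
ft_force: [0.8, 0.4, -0.2]
grip_width: 0.0342
finger_force: 0.0
```

```bash
python3 c.py e2; python3 - <<'E'
from h import *
f=np.stack([ex,ey,ez]); s=snap("top"); P=(cloud(s)-O)@f.T
for lo,hi in((.11,.2),(-.075,-.045)):
    m=(P[...,2]>.075)&(P[...,2]<.1)&(P[...,1]>lo)&(P[...,1]<hi)&(abs(P[...,0])<.01); q=P[m]; print((q.mean(0)*1000).round(1))
m=(P[...,2]>.04)&(P[...,2]<.12)&(P[...,1]<-.136)&(P[...,1]>-.185)&(abs(P[...,0])<.04)&(s['color'].max(-1)<70); print(m.sum(),(P[m].mean(0)*1000).round(1))
E
```

```text
35.25 stand mm [ -18.5 -218.7  142.1] F [ 0.8  0.3 -0.2] w 34.24950508873095
[136. 136. 138. 140. 139. 138. 136. 136. 133. 126. 119. 127. 131. 134. 135. 135. 134. 132. 129. 124. 113. 118. 132. 134.]
[  0.7 154.9  90.2]
[ -0.1 -61.   91.4]
60 [ -18.5 -157.1   71.3]
```

```bash
python3 -c "
from cell import r
print(r.close_job())"
```

```text
the job is handed in; nothing more can be done
None
```

The gauge was lowered to about 10 mm in, the spit was cranked one full turn, and it now lies in the V-blocks with its high spot (about 220° of crank) under the plunger. The gripper is clear and the job is handed in; no verdict came back.

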